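Count along the rail and push the spool into the third gap

TASK

Put the loose spool in the rack's channel away in the third gap, counted from the end with the tall post, filled gaps included. First count with a fingertip along the front rail: touch the raised pad opposite the first gap, then the second, then the third. Then push the spool along the channel and fully home into that third gap with the fingers, never lifting it, leave everything else where it stands, and take the hand away.

Things in the scene. Friction and masses are not known exactly. Their poses are not given: they have to be found in the camera images.
- rack: Low fixed wooden spool rack, 138 mm deep (x), 416 mm long (y). Origin: centre of its underside, on the counter; x points away from the robot, y to the robot's left along the rack, z up. Front to back (rack x, mm): front rail -69 to -49 (12 mm high, with a raised 4 mm pad opposite each gap), open channel -49 to 11, six gaps 11 to 61, back wall 61 to 69 (33 mm high).
- channel (a point): Middle of the channel's floor (rack x = -19 mm, y = 0; 5 mm above the counter). The channel is 60 mm wide (x), runs along rack y and is open at both ends and toward the gaps; the floor ends at y = +208 and -208 mm.
- gaps (a point): Middle of the row of six gaps, on the floor (rack x = 36 mm, y = 0; 5 mm above the counter), inside the divider between the two middle gaps. Gaps lie side by side, centred at rack y = 150, 90, 30, -30, -90, -150 mm, open toward the robot, each 52 mm wide and 50 mm deep, between 8 mm dividers with round noses, 33 mm high above the counter.
- tall_post: Turned wooden post, 20 mm wide, 72 mm tall, at one end of the rack, behind its channel (rack x = 40 mm, y = +197 or -197 mm; a low 14 mm cap stands at the other end). Gaps are counted from the end where this tall post stands. Origin: centre of its underside, z up.
- spool: The spool to put away: thread spool, upright, 46 mm diameter, 30 mm tall, 35 to 70 g, standing loose on the floor of the channel near one end of the rack. Origin: centre of its underside (5 mm above the counter), z up. Pushed fully home in a gap, its centre is at rack x = 38 mm.
- stamp: Rubber stamp with a knob handle, 32 x 32 x 69 mm, standing loose in the channel near the end of the rack opposite the spool; to be left alone. Origin: centre of its underside.
- stock_1: Spool just like the one to put away, already home in a gap (rack y = 90 mm); to be left alone. Origin: centre of its underside.
- stock_2: Second spool already home in a gap (rack y = -150 mm); to be left alone. Origin: centre of its underside.
- jar: Glass jar 57 x 49 x 70 mm standing loose right of the rack; to be left alone. Origin: centre of its underside.
- ink_pad: Closed ink pad 57 x 87 x 18 mm lying loose left of the rack; to be left alone. Origin: centre of its underside.
- big_spool: Larger spool, 56 mm diameter, 52 mm tall, standing loose behind the rack; to be left alone. Origin: centre of its underside.
- stamp_2: Rubber stamp 26 x 54 x 69 mm standing loose behind the rack; to be left alone. Origin: centre of its underside.
- pad_a: Raised pad on the front rail opposite the gap at rack y = 150 mm (leftmost): 20 mm (x) by 34 mm (y), rigid, its flat top 16 mm above the counter. Origin: centre of its underside, 12 mm above the counter; axes as the rack's.
- pad_b: Raised pad on the front rail opposite the gap at rack y = 90 mm (2. from the left): 20 mm (x) by 34 mm (y), rigid, its flat top 16 mm above the counter. Origin: centre of its underside, 12 mm above the counter; axes as the rack's.
- pad_c: Raised pad on the front rail opposite the gap at rack y = 30 mm (3. from the left): 20 mm (x) by 34 mm (y), rigid, its flat top 16 mm above the counter. Origin: centre of its underside, 12 mm above the counter; axes as the rack's.
- pad_d: Raised pad on the front rail opposite the gap at rack y = -30 mm (4. from the left): 20 mm (x) by 34 mm (y), rigid, its flat top 16 mm above the counter. Origin: centre of its underside, 12 mm above the counter; axes as the rack's.
- pad_e: Raised pad on the front rail opposite the gap at rack y = -90 mm (5. from the left): 20 mm (x) by 34 mm (y), rigid, its flat top 16 mm above the counter. Origin: centre of its underside, 12 mm above the counter; axes as the rack's.
- pad_f: Raised pad on the front rail opposite the gap at rack y = -150 mm (rightmost): 20 mm (x) by 34 mm (y), rigid, its flat top 16 mm above the counter. Origin: centre of its underside, 12 mm above the counter; axes as the rack's.
Mind the look-alikes: they are no part of the job. Leave any blue look-alike of the spool alone.

How it is judged:
By the outcome, as a careful person would: the job done as asked, in the order asked, and still so for the second after the job is handed in, with the robot touching nothing.
It also fails if it takes over 58 s, if anything falls off the work surface, if the arm or the gripper's body presses on something with over 40 N, if the wrist force passes 120 N, or if a joint passes its speed limit or range.

ROBOT

A 6-joint arm with a two-finger parallel gripper is mounted at the origin on a cart in front of the work surface, level with it; the furniture and walls round the work are solid. World frame = base frame: x ahead of the robot, y to its left, z up, the work surface at z = 0. Lengths are in m, angles in rad, forces in N, time in s.
With the tool pointing down it reaches from about 0.3 to 0.875 m from the base axis. Payload 6.4 kg.
Tool frame: the origin (TCP) lies between the finger pads; the fingertips stand 8 mm ahead of it and the grasp point (between the pads) lies 11 mm behind it (ctrl.finger_overhang is the distance from the TCP to the fingertips, in m); z points along the fingers, y is the line along which they close (so a half turn about z gives the same grasp; the last joint's range is limited). The gripper opens to 85 mm and grips with 20 to 120 N. Pads are 22 mm wide; open, the fingers measure 114 mm over their backs; the gripper's body (76 mm by 85 mm) begins 54 mm behind the grasp point. The pads swing forward as they close: fully open they stand 13 mm farther back than shut.
Start: joints at [-1.358, 0.181, 1.607, -0, 1.354, -0.206], TCP at [0.234, -0.525, 0.239] pointing down, gripper open.
Joint ranges: [-2.99, 2.99], [-0.89, 2.07], [0.3, 2.58], [-1.14, 4.28], [0, 2.63], [-3.12, 3.12]. Speed limits (rad/s): [2.57, 2.57, 3.01, 3.14, 3.14, 3.14].

INTERFACE

Orientations are given as a unit quaternion [w, x, y, z].
In Python, from bench import ctrl, camera gives the robot as it stands.
- The arm moves only by the shell command python3 -m pendant 'ROWS' [OPENING]. ROWS is JSON, a list of rows, each a list of 6 numbers: the shift along the world's x, y, z normalised to -1 to 1, where 1 is 200 mm, then the turn, a rotation vector about the world's x, y, z normalised to -1 to 1, where 1 is pi/2 rad. In form: [[dx, dy, dz, rx, ry, rz], ...]. A call has exactly 10 rows; each row shifts and turns the commanded pose from where the row before left it; what a row does not reach is not made up. A row lasts 1/8 s, in which the tool goes at most 62.5 mm and 10.7 degrees, less where a joint would pass 70% of its speed; a pose out of reach is approached as far as the arm can. A call with a number of a shift or a turn outside -1 to 1 is refused whole. A call with a gripper value outside its range is refused whole. OPENING is the opening, from -1 (shut) to 1 (fully open), set as the call begins (- or left out, the last holds). The fingers move at their own pace and stop on an object; the grip force is fixed at half the most. Time passes only in rows, so rows that do not move let the fingers close, or fill a call up. It gives the time, the measured TCP pose, the force, the opening and the grip force at its end, in the units of the state.
- ctrl.get_obs(): the state, without advancing time (a new reading comes with each control period).
- camera(name): name is "side" or "top"; returns a dict with "color" (480x640x3 uint8, blue, green, red), "fx", "fy", "cx", "cy" (pixels), "distortion" ([k1, k2, p1, p2, k3] as OpenCV has them; the pictures are not rectified), "xyz" and "rotation" of the camera in the world. Camera axes: x right, y down, z forward; pixel columns grow to the right and rows downward; lengths in m; the calibration is good to about 2 mm. A picture is of the moment at which its call begins. There is no depth.
- ctrl.hand_in(): hands the job in; it is judged then, once.
The state is a dict: "time_s": time; "q": joint angles; "dq": joint speeds; "joint_efforts": joint torques, N m; "eef_pos": TCP position; "eef_rot": TCP orientation; "wrist_force": force on the tool from outside, world axes, zero at the start; "torque": the same for the moment, N m; "opening": opening from 0.0 (shut) to 1.0 (fully open); "grasp_force": force on a finger pad.
Only numpy, scipy, OpenCV 4.12 (cv2) and the standard library are available. Lean on these libraries where they do the work, as an engineer would, in place of code of your own. Each camera call takes 0.05 s, during which the arm holds its last target. There are 200 camera calls.

## Working session

There is one attempt and no reset: what is moved stays moved. The work goes in short steps, Python scripts to look and compute and a shell command to move; the robot and the scene stay as the last step left them, time stands still between calls to the robot, and variables do not carry over. Pictures are saved under pics/ and viewed, at most 10 in all, crops included, and the job is handed in when it is done.

```bash
mkdir -p pics
python3 - <<'E'
from bench import ctrl, camera
import cv2
for n in("top","side"):
    c=camera(n); cv2.imwrite(f"pics/{n}0.png",c["color"]); print(n,{k:v for k,v in c.items() if k!="color"})
print(ctrl.get_obs(), ctrl.finger_overhang)
E
```

```text
top {'fx': 556.8197209530342, 'fy': 556.8197209530342, 'cx': 329.3229161054833, 'cy': 230.67767711574302, 'distortion': array([0.05424218, 0.        , 0.        , 0.        , 0.        ]), 'xyz': array([0.46975546, 0.07923557, 1.26120503]), 'rotation': array([ 0.01879886, -0.70490116,  0.7082389 , -0.03403854])}
side {'fx': 614.5960933548942, 'fy': 614.5960933548942, 'cx': 322.717396949492, 'cy': 237.53230257882626, 'distortion': array([-0.0989847,  0.       ,  0.       ,  0.       ,  0.       ]), 'xyz': array([ 1.15629673, -1.06249545,  0.84689668]), 'rotation': array([-0.46861012,  0.84976843,  0.21025708, -0.11870187])}
{'time_s': 0.1, 'q': array([-1.35827667e+00,  1.81458622e-01,  1.60791303e+00,  2.99274184e-05,
        1.35381500e+00, -2.06308991e-01]), 'dq': array([ 0.00010796, -0.00192094, -0.00227236,  0.0005621 ,  0.00039101,
        0.00011818]), 'joint_efforts': array([-2.36058786e-04, -4.45881701e+01, -3.52237952e+01, -4.03937174e-04,
        4.22375451e-03, -1.42339022e-05]), 'eef_pos': array([ 0.2337616 , -0.52480381,  0.23847638]), 'eef_rot': array([-7.97038319e-04,  9.78153198e-01,  2.07883828e-01,  1.21352564e-05]), 'wrist_force': array([ 0.82539637, -0.3637178 ,  0.26542685]), 'torque': array([ 0.00929562,  0.03166545, -0.00499838]), 'grasp_force': 0.0, 'opening': 0.9987872880475062} 0.008
```

View pics/top0.png

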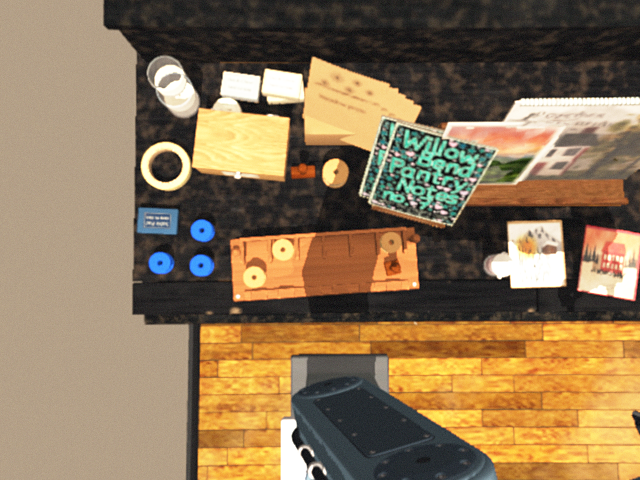

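View pics/side0.png

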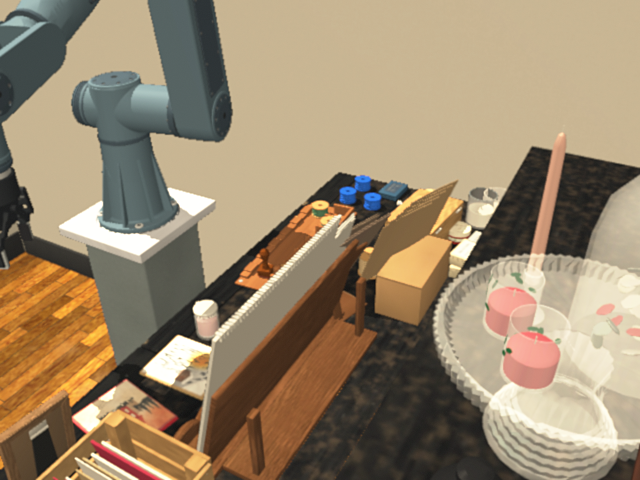

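The top view shows the rack at columns 231–420, rows 228–300. The loose spool is at (254,277), the stock spools at (283,250) and (390,242), the stamp at (393,267), and a dark post, probably the tall one, at about (413,237). I'll zoom in to confirm.

Run:
```python
import cv2,numpy as np
a=cv2.imread("pics/top0.png")[215:310,220:430]; b=cv2.imread("pics/side0.png")[180:300,225:385]
a=cv2.resize(a,None,fx=3.8,fy=3.8,interpolation=2)[:300 if 0 else None]; b=cv2.resize(b,(320,240),interpolation=2)
o=np.zeros((600,800,3),np.uint8); o[:a.shape[0],:a.shape[1]]=a[:600,:800]; o[360:600,:320]=b
cv2.imwrite("pics/crop0.png",o)
```

```text
(no output)
```

View pics/crop0.png

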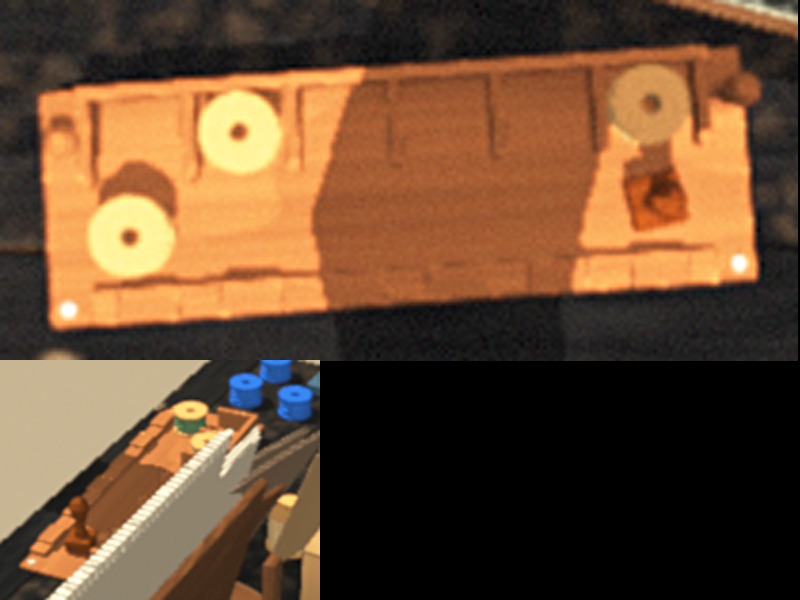

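The dark tall post is at the right end, (758,88) in the crop, and the low cap is at the left, (62,135). That makes the third gap the one at rack y = -30, opposite pad_d, and the counting order f, e, d. The spool must travel from about y = +150 to -30. Next I'll measure the rack pose.

```bash
cat > h.py <<'E'
import cv2,numpy as np
from scipy.spatial.transform import Rotation as R
def ray(c,uv):
    K=np.array([[c["fx"],0,c["cx"]],[0,c["fy"],c["cy"]],[0,0,1.]])
    p=cv2.undistortPoints(np.array([[uv]],float),K,c["distortion"])[0,0]
    q=c["rotation"]; return c["xyz"],R.from_quat([q[1],q[2],q[3],q[0]]).as_matrix()@np.r_[p,1]
def onz(c,uv,z):
    o,d=ray(c,uv); return (o+d*(z-o[2])/d[2])[:2]
E
python3 - <<'E'
from h import *; from bench import camera
c=camera("top"); im=c["color"]
hsv=cv2.cvtColor(im,cv2.COLOR_BGR2HSV)
f=lambda u,v:(220+(u+.5)/3.8-.5,215+(v+.5)/3.8-.5)
def blob(u,v,r=14):
    u,v=f(u,v); u0,v0=int(u)-r,int(v)-r
    g=im[v0:v0+2*r,u0:u0+2*r,1].astype(float)/np.maximum(im[v0:v0+2*r,u0:u0+2*r,2],1)
    m=(g>0.72).astype(np.uint8); 
    cs,_=cv2.findContours(m,cv2.RETR_EXTERNAL,cv2.CHAIN_APPROX_NONE); k=max(cs,key=cv2.contourArea)
    (x,y),rr=cv2.minEnclosingCircle(k); return (u0+x,v0+y),rr,cv2.contourArea(k)
P={}
for n,p in dict(spool=(130,236),s1=(240,132),s2=(650,103)).items():
    b=blob(*p); P[n]=onz(c,b[0],.035); print(n,b,P[n],onz(c,f(*p),.035))
d=P["s1"]-P["s2"]; print("dist",np.linalg.norm(d))
ey=d/np.linalg.norm(d); ex=np.array([ey[1],-ey[0]])
O=(P["s1"]+P["s2"])/2+.030*ey-.038*ex
print("origin",O,"yaw",np.degrees(np.arctan2(-ey[0],ey[1])))
for n,p,z in[("spool",(130,236),.035),("frontL",(53,328),.012),("frontR",(757,278),.012),("backL",(40,95),.033),("backR",(738,48),.033),("posttop",(748,88),.072),("stampknob",(664,193),.069),("stampfoot",(656,225),.02),("dotL",(68,310),.012),("dotR",(738,262),.012)]:
    w=onz(c,f(*p),z)-O; print(n,w@ex*1000,w@ey*1000)
E
```

```text
spool ((254.0, 277.0), 11.70479965209961, 373.5) [0.46063517 0.21777637] [0.46121044 0.21812322]
s1 ((282.32608699798584, 250.45652198791504), 11.92967414855957, 371.5) [0.51833709 0.15609459] [0.52072415 0.15508087]
s2 ((383.5, 246.5), 6.5193023681640625, 12.0) [ 0.52603266 -0.06689823] [ 0.53649459 -0.08292682]
dist 0.22312557277753509
origin [0.48317279 0.07326971] yaw 1.9765159791655997
spool -16.953299851065236 145.52480671701315
frontL -68.56312951952115 194.29125531983092
frontR -56.3754539312699 -218.96175815261208
backL 66.39647711155791 195.12729185225118
backR 78.1271139928109 -211.14109460033066
posttop 52.39120614999014 -208.71253299803465
stampknob -4.8061930163698765 -158.80188418054334
stampfoot -22.958104672594605 -159.97565645665023
dotL -58.52233984712838 185.3405260706827
dotR -46.58644870519284 -208.27427736459228
```

```bash
cat >> h.py <<'E'
f=lambda u,v:(220+(u+.5)/3.8-.5,215+(v+.5)/3.8-.5)
E
python3 - <<'E'
from h import *; from bench import camera
c=camera("top"); cv2.imwrite("pics/t1.png",c["color"])
pts=[("s1",(240,132),.035,38,90),("s2",(650,103),.035,38,-150),("frontL",(53,328),.012,-69,208),("frontR",(757,278),.012,-69,-208),("backL",(40,95),.033,69,208),("backR",(738,48),.033,69,-208)]
W=np.array([onz(c,f(*p[1]),p[2]) for p in pts]); M=np.array([[p[3],p[4]] for p in pts])/1e3
a=W-W.mean(0); b=M-M.mean(0)
U,S,Vt=np.linalg.svd(b.T@a); Rm=Vt.T@np.diag([1,np.linalg.det(Vt.T@U.T)])@U.T
O=W.mean(0)-Rm@M.mean(0)
print("O",O,"yaw",np.degrees(np.arctan2(Rm[1,0],Rm[0,0]))); print(((W-O)@Rm-M)*1e3)
np.savez("rack.npz",O=O,R=Rm)
for n,p,z in[("spool",(130,236),.035),("posttop",(748,88),.072),("stampknob",(664,193),.069),("stampfoot",(656,225),.02)]:
    print(n,(onz(c,f(*p),z)-O)@Rm*1e3)
for n,m in dict(f=(-59,-150),e=(-59,-90),d=(-59,-30),sp_beyond=(-19,190),gd_in=(38,-30)).items(): print(n,O+Rm@(np.array(m)/1e3))
E
```

```text
O [0.48853061 0.06337239] yaw 3.688819261657284
[[ 0.02714383 -0.55277382]
 [ 0.45207713  0.91800596]
 [ 1.56313012 -1.52524446]
 [ 1.39699911  1.04209478]
 [-1.51254569 -4.72229328]
 [-1.92680451  4.84021083]]
spool [-17.30727019 156.18793556]
posttop [  41.42134715 -199.96330038]
stampknob [ -14.25913729 -148.36582961]
stampfoot [ -32.43801686 -148.99668264]
f [ 0.43930348 -0.09011276]
e [ 0.43544323 -0.03023707]
d [0.43158297 0.02963862]
sp_beyond [0.45734583 0.25175633]
gd_in [0.52838201 0.03587937]
```

Fit residuals are about 1–2 mm, ignoring the shorter back wall. I'll move above pad_f with the fingers shut and the closing line along rack x.

```bash
python3 -m pendant '[[0.1,0.217,0,0,0,0.0774],[0.1,0.217,0,0,0,0.0774],[0.1,0.217,0,0,0,0.0774],[0.1,0.217,0,0,0,0.0774],[0.1,0.217,0,0,0,0.0774],[0.1,0.217,0,0,0,0.0774],[0.1,0.217,0,0,0,0.0774],[0.1,0.217,0,0,0,0.0774],[0.1,0.217,0,0,0,0.0774],[0.1,0.217,0,0,0,0.0774]]' -1
cat > st.py <<'E'
from h import *; from bench import ctrl
d=np.load("rack.npz"); s=ctrl.get_obs(); p=s["eef_pos"]; q=s["eef_rot"]
m=R.from_quat([q[1],q[2],q[3],q[0]]).as_matrix()
r=(p[:2]-d["O"])@d["R"]*1e3
print("t",s["time_s"],"rack",r.round(1),"z",(p[2]*1e3).round(1),"yaw_y",np.degrees(np.arctan2(m[1,1],m[0,1])).round(2),"zax",m[:,2].round(3),"F",s["wrist_force"].round(1),"open",s["opening"],"q6",s["q"][5].round(2))
import sys
if len(sys.argv)>2:
    t=d["O"]+d["R"]@(np.array([float(sys.argv[1]),float(sys.argv[2])])/1e3); print("units to go",((t-p[:2])/.2).round(4))
E
python3 st.py -62 -150
```

```text
time_s: 1.45
eef_pos: [0.4343, -0.0898, 0.2394]
eef_rot: [0.0, 0.683, 0.731, 0.0]
wrist_force: [0.8, -0.2, 0.0]
opening: 0.001
grasp_force: 0.0
t 1.45 rack [ -64.  -149.4] z 239.4 yaw_y 3.88 zax [ 0. -0. -1.] F [ 0.8 -0.2  0. ] open 0.0011804368948002094 q6 -0.54
units to go [ 0.0102 -0.0025]
```

```bash
python3 -m pendant '[[0.01,-0.002,-0.15,0,0,0],[0,0,-0.15,0,0,0],[0,0,-0.15,0,0,0],[0,0,-0.15,0,0,0],[0,0,-0.15,0,0,0],[0,0,-0.12,0,0,0],[0,0,-0.1,0,0,0],[0,0,-0.05,0,0,0],[0,0,-0.03,0,0,0],[0,0,0,0,0,0]]' >/dev/null; python3 st.py -62 -150
python3 - <<'E'
from bench import camera; import cv2,numpy as np
a=camera("top")["color"][215:310,220:430]; b=camera("side")["color"][180:300,225:385]
o=np.zeros((600,800,3),np.uint8); a=cv2.resize(a,None,fx=3.8,fy=3.8,interpolation=2); o[:a.shape[0],:a.shape[1]]=a; o[361:,:318]=cv2.resize(b,(318,239),interpolation=2)
cv2.imwrite("pics/c2.png",o)
E
```

```text
t 2.7 rack [ -62.4 -151.4] z 29.4 yaw_y 3.65 zax [ 0.  0. -1.] F [-0.6 -0.5 -0.1] open 0.003885846052405813 q6 -0.54
units to go [0.0018 0.0072]
```

View pics/c2.png

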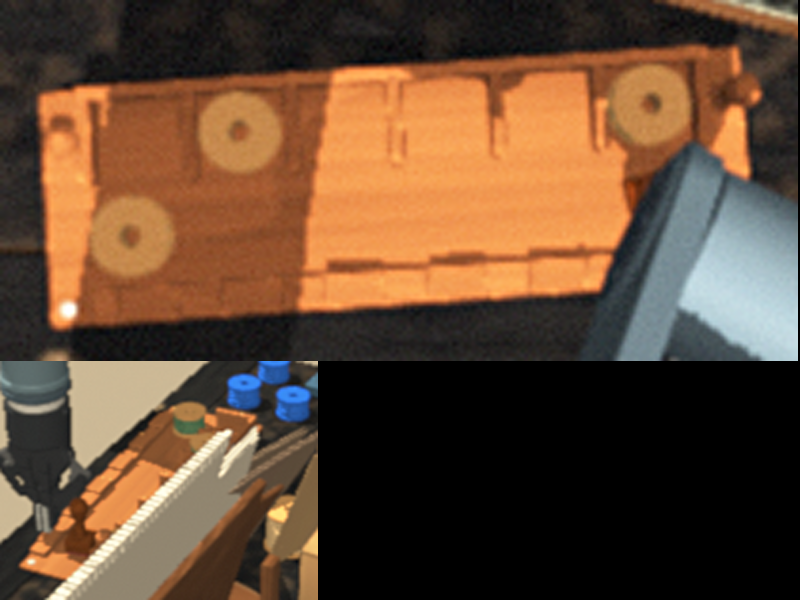

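The side crop shows the shut fingers just above the front rail at pad_f (42,517), clear of the stamp (80,525). Now the first touch, slowly.

```bash
python3 -m pendant '[[0.002,0.007,-0.015,0,0,0],[0,0,-0.005,0,0,0],[0,0,-0.003,0,0,0],[0,0,-0.003,0,0,0],[0,0,-0.002,0,0,0],[0,0,-0.002,0,0,0],[0,0,0,0,0,0],[0,0,0,0,0,0],[0,0,0,0,0,0],[0,0,0,0,0,0]]' >/dev/null; python3 st.py -62 -150
```

```text
t 4.05 rack [ -62. -150.] z 24.0 yaw_y 3.66 zax [-0.  0. -1.] F [-3.9  1.7  9.4] open -0.0026673867941346715 q6 -0.54
units to go [-0.0001  0.0002]
```

pad_f is touched (9 N at z = 24.0 mm). Next is pad_e.

```bash
python3 -m pendant '[[0,0,0.04,0,0,0],[0,0,0.05,0,0,0],[-0.0048,0.075,0,0,0,0],[-0.0048,0.075,0,0,0,0],[-0.0048,0.075,0,0,0,0],[-0.0048,0.075,-0.03,0,0,0],[0,0,-0.03,0,0,0],[0,0,-0.02,0,0,0],[0,0,-0.006,0,0,0],[0,0,-0.004,0,0,0]]' >/dev/null; python3 st.py -62 -90
```

```text
t 5.3 rack [-62.2 -89.9] z 23.9 yaw_y 3.61 zax [-0.001  0.001 -1.   ] F [-8.4  3.5 23.8] open 0.0012402785604480647 q6 -0.41
units to go [ 0.0011 -0.0004]
```

```bash
python3 -m pendant '[[0,0,0,0,0,0],[0,0,0,0,0,0],[0,0,0.04,0,0,0],[0,0,0.05,0,0,0],[-0.0064,0.1,0,0,0,0],[-0.0064,0.1,0,0,0,0],[-0.0064,0.1,0,0,0,0],[0,0,0,0,0,0],[0,0,0,0,0,0],[0,0,-0.04,0,0,0]]' >/dev/null; python3 st.py -62 -30
```

```text
t 6.55 rack [-61.1 -30.6] z 33.6 yaw_y 3.61 zax [ 0.002 -0.001 -1.   ] F [ 0.2 -0.2 -0.8] open -0.0010142471269126386 q6 -0.27
units to go [-0.0045  0.0028]
```

```bash
python3 -m pendant '[[-0.003,0.003,-0.03,0,0,0],[0,0,-0.01,0,0,0],[0,0,-0.006,0,0,0],[0,0,-0.004,0,0,0],[0,0,0,0,0,0],[0,0,0,0,0,0],[0,0,0,0,0,0],[0,0,0,0,0,0],[0,0,0,0,0,0],[0,0,0,0,0,0]]' >/dev/null; python3 st.py -62 -30
```

```text
t 7.8 rack [-62.9 -29.2] z 24.0 yaw_y 3.68 zax [-0.001 -0.    -1.   ] F [-5.6 -0.1 14. ] open 0.0031487165909671808 q6 -0.27
units to go [ 0.0047 -0.0038]
```

All three pads are touched, in order. Now I'll lift and go to the left end of the channel, behind the spool, with the fingers slightly open as a cradle.

```bash
python3 -m pendant '[[0,0,0.12,0,0,0],[0,0,0.12,0,0,0],[0,0,0.12,0,0,0],[0.0257,0.195,0,0,0,0],[0.0257,0.195,0,0,0,0],[0.0257,0.195,0,0,0,0],[0.0257,0.195,0,0,0,0],[0.0257,0.195,0,0,0,0],[0.0257,0.195,0,0,0,0],[0,0,0,0,0,0]]' -0.53 >/dev/null; python3 st.py -17 203
python3 - <<'E'
from bench import camera; import cv2
c=camera("side")["color"][150:270,270:430]; cv2.imwrite("pics/c3.png",cv2.resize(c,(800,600),interpolation=2))
E
```

```text
t 9.05 rack [-16.5 204.5] z 95.4 yaw_y 3.85 zax [ 0.001  0.    -1.   ] F [-0.2  0.   0.1] open 0.23563217212585041 q6 0.23
units to go [-0.0022 -0.0075]
```

View pics/c3.png

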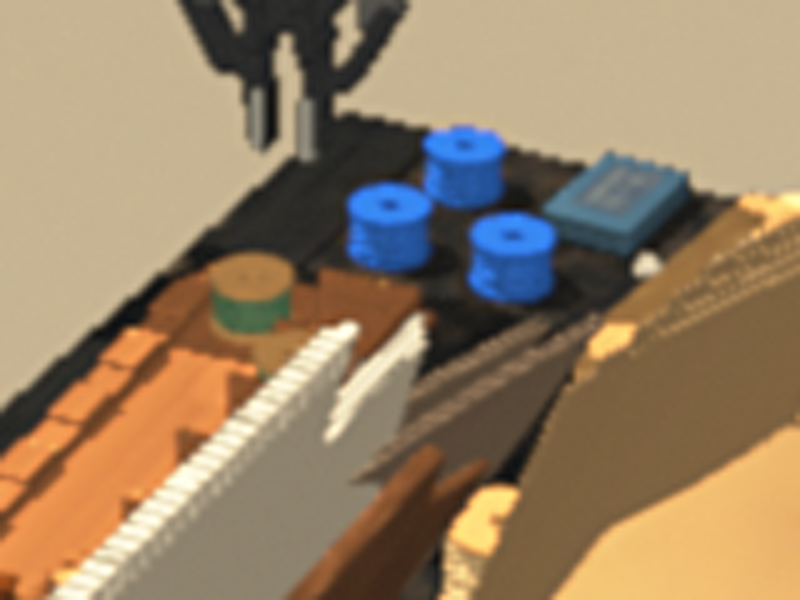

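The side crop shows the fingers above the left end, with the spool (252,290) ahead of them and the blue look-alikes clear. Descending beside the spool.

```bash
python3 -m pendant '[[-0.01,-0.005,-0.08,0,0,-0.002],[0,0,-0.08,0,0,0],[0,0,-0.08,0,0,0],[0,0,-0.06,0,0,0],[0,0,-0.04,0,0,0],[0,0,-0.02,0,0,0],[0,0,-0.02,0,0,0],[0,0,0,0,0,0],[0,0,0,0,0,0],[0,0,0,0,0,0]]' >/dev/null; python3 st.py -19 203
```

```text
t 10.35 rack [-18.6 201.6] z 19.6 yaw_y 3.48 zax [ 0.001  0.    -1.   ] F [-0.1 -0.2  0.1] open 0.23741014658032453 q6 0.24
units to go [-0.0026  0.0067]
```

```bash
python3 -m pendant '[[0.002,-0.03,0,0,0,0.002],[0.002,-0.03,0,0,0,0],[0.002,-0.03,0,0,0,0],[0.0032,-0.05,0,0,0,0],[0.0045,-0.07,0,0,0,0],[0.0051,-0.08,0,0,0,0],[0.0051,-0.08,0,0,0,0],[0.0045,-0.07,0,0,0,0],[0.0032,-0.05,0,0,0,0],[0.002,-0.03,0,0,0,0]]' >/dev/null; python3 st.py -19 2
python3 - <<'E'
from bench import camera; import cv2,numpy as np
a=camera("top")["color"][215:310,220:430]; b=camera("side")["color"][180:300,225:385]
o=np.zeros((600,800,3),np.uint8); a=cv2.resize(a,None,fx=3.8,fy=3.8,interpolation=2); o[:a.shape[0],:a.shape[1]]=a; o[361:,:318]=cv2.resize(b,(318,239),interpolation=2)
cv2.imwrite("pics/c4.png",o)
E
```

```text
t 11.6 rack [-18.7  96.6] z 19.3 yaw_y 3.62 zax [ 0.  0. -1.] F [-0.3  0.7  0.6] open 0.23457582452233863 q6 0.02
units to go [ 0.0291 -0.4722]
```

View pics/c4.png

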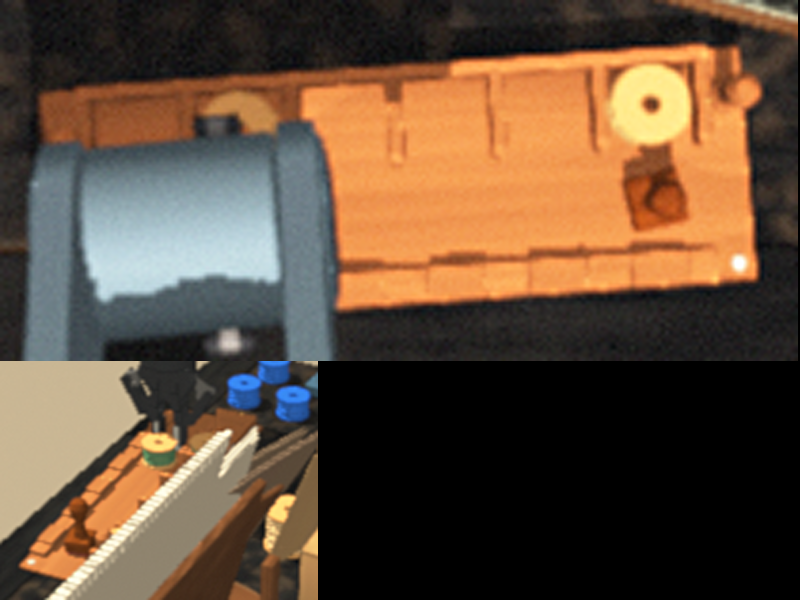

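Stock and stamp are undisturbed. The spool (158,450 in the side crop) is cradled ahead of the fingers, so I'll keep pushing.

```bash
python3 -m pendant '[[0.0013,-0.02,0,0,0,0],[0.0026,-0.04,0,0,0,0],[0.0038,-0.06,0,0,0,0],[0.0045,-0.07,0,0,0,0],[0.0045,-0.07,0,0,0,0],[0.0045,-0.07,0,0,0,0],[0.0038,-0.06,0,0,0,0],[0.0025,-0.04,0,0,0,0],[0.0015,-0.025,0,0,0,0],[0.001,-0.015,0,0,0,0]]' >/dev/null; python3 st.py -19 2
```

```text
t 12.95 rack [-18.9   3. ] z 19.3 yaw_y 3.65 zax [-0.  0. -1.] F [-0.   0.4  0.9] open 0.23547224290307447 q6 -0.18
units to go [-0.0004 -0.0048]
```

```bash
python3 -m pendant '[[0,0,0,0,0,0],[-0.001,0.02,0,0,0,0],[-0.005,0.08,0,0,0,0],[0,0,0.1,0,0,0],[0,0,0.15,0,0,0],[0,0,0.15,0,0,0],[-0.12,0.1,0.1,0,0,0],[-0.12,0.1,0,0,0,0],[-0.12,0.1,0,0,0,0],[-0.12,0.1,0,0,0,0]]' -1 >/dev/null; python3 st.py -62 -30
python3 - <<'E'
from h import *; from bench import camera
c=camera("top"); im=c["color"]; d=np.load("rack.npz")
a=cv2.resize(im[215:310,220:430],None,fx=3.8,fy=3.8,interpolation=2); cv2.imwrite("pics/c5.png",a)
E
```

```text
t 14.2 rack [-110.5  110.8] z 119.4 yaw_y 3.7 zax [ 0.  0. -1.] F [-0.7  0.  -0. ] open -0.002742922079990356 q6 0.06
units to go [ 0.2875 -0.6867]
```

View pics/c5.png

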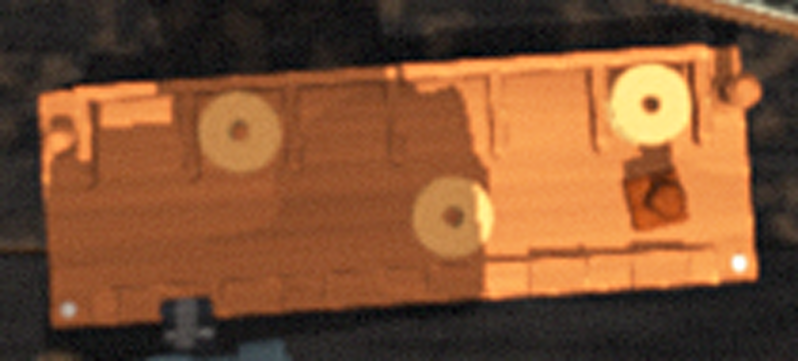

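```bash
python3 - <<'E'
from h import *; from bench import camera
c=camera("top"); d=np.load("rack.npz")
for p,z in [((453,217),.035),((397,155),.033),((496,148),.033),((240,132),.035),((650,103),.035)]: print((onz(c,f(*p),z)-d["O"])@d["R"]*1e3)
E
python3 st.py -66 -31
```

```text
[-19.51132838 -30.06510539]
[18.51573897 -0.27000537]
[ 18.59339812 -57.91474784]
[38.02714383 89.44722618]
[  38.45207713 -149.08199404]
t 14.3 rack [-112.2  111.5] z 118.8 yaw_y 3.84 zax [-0.002  0.    -1.   ] F [-0.5 -0.7 -0.6] open 0.0003238821914238822 q6 0.06
units to go [ 0.2762 -0.696 ]
```

The spool is at rack (-19.5, -30.1), centred on the third gap. I'll rotate the hand so both fingers' flat sides push along +x, then move in front of the spool.

```bash
python3 -m pendant '[[0.0276,-0.069,0,0,0,-0.1],[0.0276,-0.069,0,0,0,-0.1],[0.0276,-0.069,0,0,0,-0.1],[0.0276,-0.069,0,0,0,-0.1],[0.0276,-0.069,0,0,0,-0.1],[0.0276,-0.069,0,0,0,-0.1],[0.0276,-0.069,0,0,0,-0.1],[0.0276,-0.069,0,0,0,-0.1],[0.0276,-0.069,0,0,0,-0.1],[0.0276,-0.069,0,0,0,-0.1]]' -0.8 >/dev/null; python3 st.py -66 -30
```

```text
t 15.55 rack [-62.6 -32.4] z 119.4 yaw_y -86.62 zax [ 0. -0. -1.] F [-0.1  0.3 -0.5] open 0.10188471699215099 q6 1.3
units to go [-0.0179  0.0111]
```

```bash
python3 -m pendant '[[0,0,-0.08,0,0,0],[0,0,-0.08,0,0,0],[0,0,-0.08,0,0,0],[0,0,-0.07,0,0,0],[0,0,-0.06,0,0,0],[0,0,-0.04,0,0,0],[0,0,-0.02,0,0,0],[0,0,-0.01,0,0,0],[0,0,0,0,0,0],[0,0,0,0,0,0]]' >/dev/null; python3 st.py -66 -30
```

```text
t 16.8 rack [-62.9 -32.2] z 31.6 yaw_y -86.35 zax [ 0.001 -0.    -1.   ] F [-0.5 -0.9 -0. ] open 0.10108258841422016 q6 1.29
units to go [-0.0161  0.0098]
```

```bash
python3 -m pendant '[[0,0.01,0,0,0,0],[0.02,0.0013,0,0,0,0],[0.02,0.0013,0,0,0,0],[0.025,0.0016,0,0,0,0],[0.03,0.0019,0,0,0,0],[0.03,0.0019,0,0,0,0],[0.02,0.0013,0,0,0,0],[-0.015,-0.001,0,0,0,0],[0,0,-0.03,0,0,0],[0,0,-0.03,0,0,0]]' >/dev/null; python3 st.py 4 -30
python3 - <<'E'
from bench import camera; import cv2,numpy as np
a=camera("top")["color"][215:310,220:430]; b=camera("side")["color"][180:300,225:385]
o=np.zeros((600,800,3),np.uint8); a=cv2.resize(a,None,fx=3.8,fy=3.8,interpolation=2); o[:a.shape[0],:a.shape[1]]=a; o[361:,:318]=cv2.resize(b,(318,239),interpolation=2)
cv2.imwrite("pics/c6.png",o)
E
```

```text
t 18.05 rack [-36.3 -30.3] z 19.3 yaw_y -86.35 zax [ 0.002 -0.    -1.   ] F [ 1.4 -0.5  0.8] open 0.09627173351192234 q6 1.31
units to go [0.201  0.0143]
```

View pics/c6.png

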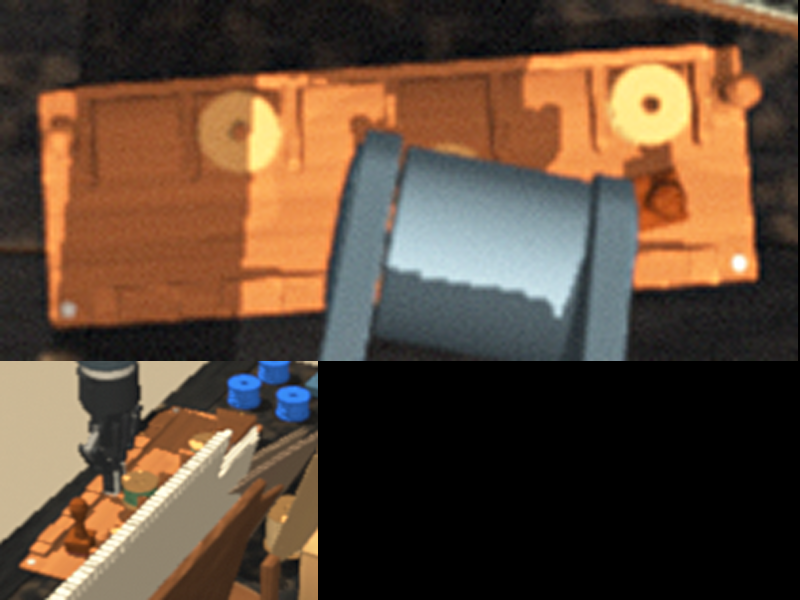

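The spool is moving ahead of the fingers into the mouth of the gap, upright; its rim shows at (450,150). I'll push it most of the way home now.

```bash
python3 -m pendant '[[0.015,0.001,0,0,0,0],[0.02,0.0013,0,0,0,0],[0.025,0.0016,0,0,0,0],[0.03,0.0019,0,0,0,0],[0.03,0.0019,0,0,0,0],[0.03,0.0019,0,0,0,0],[0.02,0.0013,0,0,0,0],[0.015,0.001,0,0,0,0],[0.007,0.0004,0,0,0,0],[0.005,0.0003,0,0,0,0]]' >/dev/null; python3 st.py 4.3 -30
```

```text
t 19.4 rack [  2.4 -30.1] z 19.3 yaw_y -86.35 zax [-0.  0. -1.] F [-0.6  0.3  0.1] open 0.0986375207108505 q6 1.33
units to go [0.0095 0.0011]
```

```bash
python3 -m pendant '[[0.003,0.0002,0,0,0,0],[0.003,0.0002,0,0,0,0],[0.003,0.0002,0,0,0,0],[0.002,0.0001,0,0,0,0],[0.002,0.0001,0,0,0,0],[0,0,0,0,0,0],[0,0,0,0,0,0],[0,0,0,0,0,0],[0,0,0,0,0,0],[0,0,0,0,0,0]]' >/dev/null; python3 st.py 4.3 -30
```

```text
t 20.65 rack [  5.1 -30.1] z 19.3 yaw_y -86.35 zax [ 0.  0. -1.] F [-1.  -0.5  0.6] open 0.10133053049125774 q6 1.34
units to go [-0.004   0.0005]
```

```bash
python3 -m pendant '[[0.002,0.0001,0,0,0,0],[0.002,0.0001,0,0,0,0],[0.002,0.0001,0,0,0,0],[0.002,0.0001,0,0,0,0],[0.002,0.0001,0,0,0,0],[0,0,0,0,0,0],[0,0,0,0,0,0],[0,0,0,0,0,0],[0,0,0,0,0,0],[0,0,0,0,0,0]]' >/dev/null; python3 st.py 4.3 -30
```

```text
t 21.9 rack [  6.3 -30.1] z 19.1 yaw_y -86.34 zax [-0.002  0.    -1.   ] F [-5.7 -0.7  4.5] open 0.0952997730858884 q6 1.34
units to go [-0.01   -0.0002]
```

Contact with the back wall at about 6 N. Now I'll back off, lift and look.

```bash
python3 -m pendant '[[0.003,0.0002,0,0,0,0],[0,0,0,0,0,0],[-0.02,-0.0013,0,0,0,0],[-0.06,-0.004,0,0,0,0],[-0.06,-0.004,0,0,0,0],[0,0,0.1,0,0,0],[0,0,0.2,0,0,0],[0,0,0.2,0,0,0],[-0.2,-0.01,0.1,0,0,0],[-0.25,-0.01,0.1,0,0,0]]' >/dev/null; python3 -m pendant '[[-0.1,0.2,0,0,0,0],[-0.1,0.2,0,0,0,0],[-0.05,0.2,0,0,0,0],[0,0.2,0,0,0,0],[0,0.2,0,0,0,0],[0,0,0,0,0,0],[0,0,0,0,0,0],[0,0,0,0,0,0],[0,0,0,0,0,0],[0,0,0,0,0,0]]' >/dev/null; python3 st.py
python3 - <<'E'
from bench import camera; import cv2,numpy as np
a=camera("top")["color"][215:310,220:430]; b=camera("side")["color"][180:300,225:385]
o=np.zeros((600,800,3),np.uint8); a=cv2.resize(a,None,fx=3.8,fy=3.8,interpolation=2); o[:a.shape[0],:a.shape[1]]=a; o[361:,:318]=cv2.resize(b,(318,239),interpolation=2)
cv2.imwrite("pics/c7.png",o)
E
```

```text
t 24.4 rack [-147.3  173.9] z 159.3 yaw_y -86.41 zax [ 0.  0. -1.] F [-0.2 -0.4  0.5] open 0.10070131199839859 q6 1.81
```

View pics/c7.png

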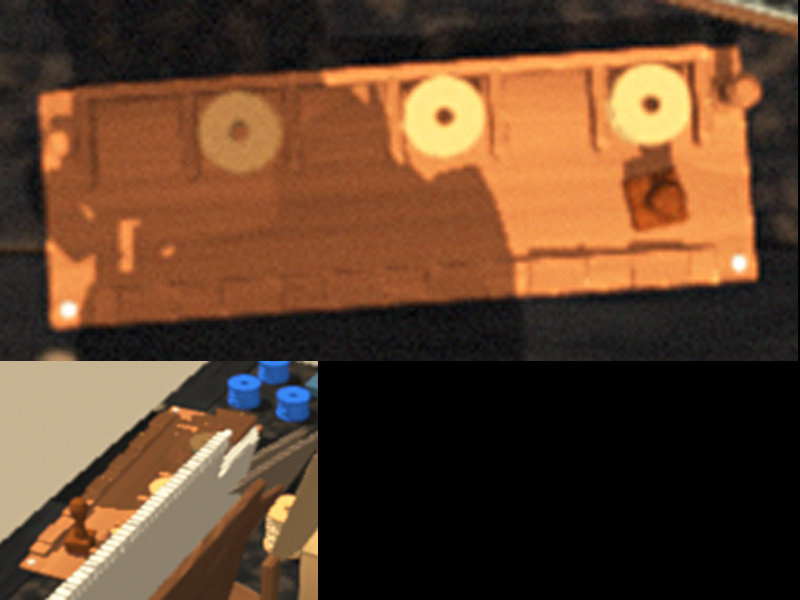

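The spool's top centre at (444,117) lies on the line through the two stock spools, midway between them, so it is fully home at y = -30. Everything else is undisturbed and the hand is clear.

```bash
python3 -c "from bench import ctrl; print(ctrl.hand_in())"
```

```text
the job is handed in; nothing more can be done
None
```

I touched the pads for gaps one, two and three in order from the tall-post end, pushed the spool fully home into the third gap without lifting it, left everything else in place, withdrew the hand, and handed the job in at about 24.5 s; no verdict came back.

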